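Strip the red flask clamp

ROBOT

A 6-joint arm with a two-finger parallel gripper is mounted at the origin on the work surface. World frame = base frame: x ahead of the robot, y to its left, z up, the work surface at z = 0. Lengths are in mm, angles in rad, forces in N, time in s.
With the tool pointing down it reaches from about 300 to 775 mm from the base axis. Payload 14.6 kg.
Tool frame: the origin (TCP) lies midway between the tips of the shut fingers; the grasp point (between the pads) lies 19 mm behind it; z points along the fingers, y is the line along which they close (so a half turn about z gives the same grasp; the last joint's range is limited). The gripper opens to 85 mm and grips with 20 to 120 N. Pads are 22 mm wide; open, the fingers measure 114 mm over their backs; the gripper's body (76 mm by 85 mm) begins 54 mm behind the grasp point. The pads swing forward as they close: fully open they stand 13 mm farther back than shut.
Start: joints at [-1.303, 0.3, 1.521, -0, 1.321, -0.067], TCP at [180.712, -519.454, 231.281] pointing down, gripper open.
Joint ranges: [-3.03, 3.03], [-0.79, 2.21], [0.23, 2.52], [-1.04, 4.18], [0, 3.07], [-2.55, 2.55]. Speed limits (rad/s): [2.22, 2.22, 2.57, 3.14, 3.14, 3.14].

INTERFACE

Orientations are given as a rotation vector (axis times angle).
In Python, from rig import robot gives the robot as it stands. The module is installed in compiled form; this text tells all that it offers.
- The arm moves only by the shell command python3 -m jog 'ROWS' [OPENING]. ROWS is JSON, a list of rows, each a list of 4 numbers: the shift along the tool's x, y, z normalised to -1 to 1, where 1 is 10 cm, then the turn about the tool's z normalised to -1 to 1, where 1 is pi/2 rad. A call has 1 to 12 rows; each row is the pose to reach, as a shift and turn from the pose commanded when the call began, along the tool's axes at that moment; what a row does not reach only later rows make up. A row lasts 1/8 s, in which the tool goes at most 62.5 mm and 10.7 degrees, less where a joint would pass 70% of its speed; a pose out of reach is approached as far as the arm can. A call with a number of a shift or a turn outside -1 to 1 is refused whole. A call with a gripper value outside its range is refused whole. OPENING is the closure in counts, from 0 (fully open) to 255 (shut), set as the call begins (- or left out, the last holds). The fingers move at their own pace and stop on an object; the grip force is fixed at half the most. Time passes only in rows, so rows that repeat a pose let the fingers close. It gives the time, the measured TCP pose, the force, the opening and the grip force at its end, in the units of the state.
- robot.read_state(): the state, without advancing time (a new reading comes with each control period).
- robot.grab_frame(name): name is "scene" or "top" or "wrist"; returns (picture, depth): 420x560x3 uint8, red, green, blue; 420x560 float32, mm along the optical axis (not along the pixel's ray), 0 where there is no reading.
- robot.calibration(name): a dict with "K" (3x3 intrinsics, pixels), "dist" ([k1, k2, p1, p2, k3] as OpenCV has them; the pictures are not rectified), "pose" (4x4, takes a point from camera to world coordinates); the wrist camera has in their place "T_tool_cam" (4x4, takes a point from camera to tool coordinates, whose origin is the TCP and whose axes are the flange's). Camera axes: x right, y up, looking along -z (the intrinsics and any distortion apply to the point x, -y, -z); pixel columns grow to the right and rows downward; lengths in mm; the calibration is good to about 2 mm. A picture is of the moment at which its call begins: read the wrist's pose just before it. calibration takes no time and is no camera call.
- robot.finish_job(): hands the job in; it is judged then, once.
The state is a dict: "clock": time; "joint_positions": joint angles; "qd": joint speeds; "effort": joint torques, N m; "tcp_pos": TCP position; "orientation": TCP orientation; "wrist_force": force on the tool from outside, world axes, zero at the start; "ft_torque": the same for the moment, N m; "opening": finger opening in mm; "grasp_force": force on a finger pad.
Only numpy, scipy, OpenCV 4.12 (cv2) and the standard library are available. Lean on these libraries where they do the work, as an engineer would, in place of code of your own. Each camera call takes 0.05 s, during which the arm holds its last target. There are 200 camera calls.

TASK

Two flask clamps stand on the dental-lab bench, both with a wing nut, a spacer and a bar stacked on their stud; strip the one with the red foot and leave the grey-footed one where it stands. Take off its parts one at a time from the top down, first the black wing nut, then the copper-coloured spacer, then the aluminium bar, and set each down in the blue tray before taking the next. Do not drop them: all three must end flat on the tray's floor, same side up as on the stud, none lying on another.

Things in the scene. Friction and masses are not known exactly. Their poses are not given: they have to be found in the camera images.
- nut: Black wing nut on top of the red clamp's stack, already run off its thread: it lifts straight up, no turning. Round hub 26 mm across, 20 mm tall, 14 mm through hole; two wings 6 mm thick reach out along its x to 59 mm tip to tip, 9 to 29 mm above the underside, so pinch the hub along y. Origin: centre of the underside, z up; it starts 96 mm above the bench. 40 g.
- spacer: Copper-coloured spacer ring under the nut on the red clamp, loose on the stud: 32 mm outside, 14 mm hole, 20 mm tall. Origin: centre of its underside, z up; it starts on the bar, 76 mm above the bench. The stud goes through it and 9 mm beyond. About 60 g.
- bar: Flat aluminium bar under the spacer on the red clamp, loose on the stud: 110 mm long (its x), 26 mm wide (its y), 16 mm thick, 14 mm hole in its middle. Origin: centre of its underside, z up; it starts 60 mm above the bench. The stud stands 29 mm out of its top: lift it 50 mm or more to clear. 110 to 200 g.
- red_clamp: Flask clamp with a round red foot, 96 mm across, fixed to the bench. From the bench up: foot to 16 mm, brass mould 64 mm across to 46 mm, neck 22 mm across to 60 mm (the bar rests on it), upright stud 10 mm thick to 105 mm. Origin: centre of its underside, z up along the stud.
- tray: Blue open tray fixed to the bench, 190 mm (its x) by 220 mm (its y), 30 mm tall, walls and floor 5 mm thick. Origin: centre of its underside; the floor's upper face is 5 mm above it, z up. It stands to the left or to the right of the clamps.
- grey_clamp: The other flask clamp, same build and same stack (one solid piece, 125 mm tall overall, bar along its x), but with a grey foot 96 mm across. Origin: centre of its underside. It stands loose on the bench, 2 kg; leave it alone.

How it is judged:
By the outcome, as a careful person would: the job done as asked, in the order asked, and still so for the second after the job is handed in, with the robot touching nothing.
It also fails if it takes over 72 s, if anything falls off the work surface, if the arm or the gripper's body presses on something with over 40 N, if the wrist force passes 120 N, or if a joint passes its speed limit or range.

## Working session

There is one attempt and no reset: what is moved stays moved. The work goes in short steps, Python scripts to look and compute and a shell command to move; the robot and the scene stay as the last step left them, time stands still between calls to the robot, and variables do not carry over. Pictures are saved under pics/ and viewed, at most 10 in all, crops included, and the job is handed in when it is done.

```bash
mkdir -p pics; cat > h.py <<'E'
import numpy as np, cv2
from rig import robot
from scipy.spatial.transform import Rotation as R
def tool():
    s=robot.read_state(); T=np.eye(4); T[:3,:3]=R.from_rotvec(s["orientation"]).as_matrix(); T[:3,3]=s["tcp_pos"]; return T
def grab(n):
    T=tool(); im,d=robot.grab_frame(n); c=robot.calibration(n)
    P=np.array(c["pose"]) if "pose" in c else T@np.array(c["T_tool_cam"])
    return im,d,np.array(c["K"],float),np.array(c["dist"],float),P
def rays(px,K,dist,P):
    u=cv2.undistortPoints(np.float64(px).reshape(-1,1,2),K,dist).reshape(-1,2)
    return np.c_[u[:,0],-u[:,1],-np.ones(len(u))]@P[:3,:3].T
def onplane(px,z,K,dist,P):
    r=rays(px,K,dist,P); o=P[:3,3]; return o+r*((z-o[2])/r[:,2])[:,None]
def cloud(d,K,dist,P):
    v,u=np.mgrid[0:d.shape[0],0:d.shape[1]]
    r=rays(np.c_[u.ravel(),v.ravel()],K,dist,P)
    return (P[:3,3]+r*d.ravel()[:,None]).reshape(*d.shape,3)
def save(im,n): cv2.imwrite("pics/"+n+".png",im[:,:,::-1])
E
python3 - <<'E'
from h import *
for n in("top","scene"):
    im,d,K,D,P=grab(n); save(im,n+"0"); np.savez(n+"0.npz",im=im,d=d,K=K,D=D,P=P); print(n,P.round(2).tolist())
s=robot.read_state();print(s)
print(tool().round(3))
E
```

```text
top [[0.02, 1.0, -0.08, 433.89], [-1.0, 0.02, -0.01, -19.32], [-0.01, 0.08, 1.0, 1346.78], [0.0, 0.0, 0.0, 1.0]]
scene [[-0.72, -0.41, 0.56, 1119.94], [0.69, -0.43, 0.58, 553.04], [0.01, 0.8, 0.6, 695.17], [0.0, 0.0, 0.0, 1.0]]
{'clock': 0.1, 'joint_positions': array([-1.30257802e+00,  3.00407596e-01,  1.52152573e+00, -1.23446462e-05,
        1.32074828e+00, -6.66577992e-02]), 'qd': array([-0.00087698, -0.00082166, -0.00293516,  0.00073708, -0.00019304,
       -0.00168102]), 'effort': array([ 1.57503502e-03, -5.44376886e+01, -3.62370729e+01, -5.41358258e-05,
        2.99229207e-03,  3.46290471e-05]), 'tcp_pos': array([ 180.6636213 , -519.2439505 ,  230.77957891]), 'orientation': array([-3.09658948e+00, -5.23392098e-01,  1.90719448e-04]), 'wrist_force': array([0.51122389, 1.02902517, 0.01306327]), 'ft_torque': array([ 0.04293267, -0.00593176,  0.03128124]), 'grasp_force': 0.0, 'opening': 85.30095564270613}
[[ 9.44000e-01  3.29000e-01 -0.00000e+00  1.80664e+02]
 [ 3.29000e-01 -9.44000e-01  1.00000e-03 -5.19244e+02]
 [ 0.00000e+00 -1.00000e-03 -1.00000e+00  2.30780e+02]
 [ 0.00000e+00  0.00000e+00  0.00000e+00  1.00000e+00]]
```

View pics/top0.png

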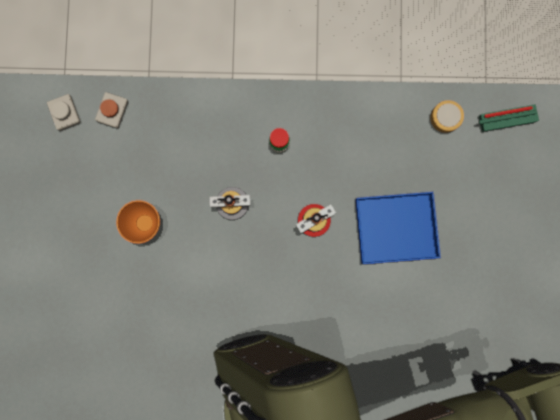

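View pics/scene0.png

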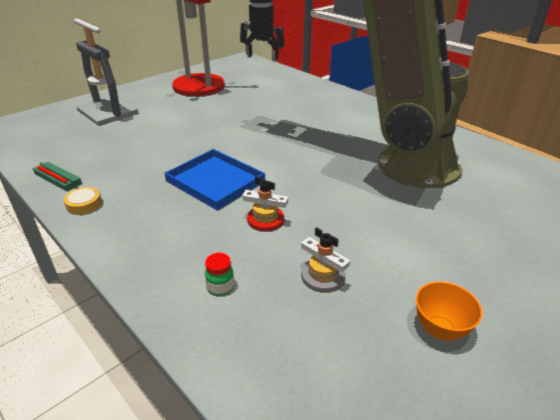

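The top view shows the red clamp at about (315,219), the grey clamp at (231,203) and the tray at (397,228). In the scene view the red clamp is at (266,205), next to the tray.

```bash
python3 - <<'E'
from h import *
f=np.load("top0.npz"); im,d,K,D,P=[f[k] for k in("im","d","K","D","P")]
hsv=cv2.cvtColor(im,cv2.COLOR_RGB2HSV); C=cloud(d,K,D,P)
def roi(m,x0,y0,x1,y1):
    o=np.zeros(m.shape,np.uint8); o[y0:y1,x0:x1]=m[y0:y1,x0:x1]; return o
blue=roi(cv2.inRange(hsv,(100,100,40),(130,255,255)),340,180,450,275)
c=max(cv2.findContours(blue,0,1)[0],key=cv2.contourArea)
W=onplane(c.reshape(-1,2),30,K,D,P)[:,:2].astype(np.float32)
print("tray",cv2.minAreaRect(W))
h,s,v=cv2.split(hsv)
red=roi(((h<6)|(h>172))&(s>150)&(v>60),290,195,345,245)*1
c=max(cv2.findContours(red.astype(np.uint8),0,1)[0],key=cv2.contourArea)
print("foot",cv2.minEnclosingCircle(onplane(c.reshape(-1,2),16,K,D,P)[:,:2].astype(np.float32)))
for n,x0,y0,x1,y1 in(("red",290,195,345,245),("grey",205,180,258,225)):
    m=roi(((s<40)&(v>150)),x0,y0,x1,y1).astype(np.uint8)
    q=np.argwhere(m)[:,::-1]
    print(n,"bar",len(q),cv2.minAreaRect(onplane(q,76,K,D,P)[:,:2].astype(np.float32)))
    b=roi(v<45,x0,y0,x1,y1).astype(np.uint8); b=b&(C[:,:,2]>95)
    q=np.argwhere(b)[:,::-1]
    if len(q): w=onplane(q,118,K,D,P)[:,:2].astype(np.float32); print(" nut",len(q),w.mean(0),cv2.minAreaRect(w))
    print(" zmax",C[y0:y1,x0:x1,2].max())
E
```

```text
tray ((511.2351379394531, -353.86029052734375), (188.82009887695312, 222.09230041503906), 5.901585102081299)
foot ((512.4357299804688, -128.56895446777344), 40.676246643066406)
red bar 235 ((528.75390625, -120.45281982421875), (30.556501388549805, 113.11396789550781), 32.007362365722656)
 nut 4 [ 528.9136   -118.485466] ((528.91357421875, -118.48548126220703), (0.6434018015861511, 24.446502685546875), 15.362197875976562)
 zmax 1346.7772333896348
grey bar 223 ((574.2186279296875, 118.30592346191406), (28.96380615234375, 113.26351928710938), 4.32433557510376)
 nut 8 [571.255   118.29107] ((572.8198852539062, 115.26835632324219), (5.327208518981934, 26.72496223449707), 7.676937103271484)
 zmax 1346.7772333896348
```

```bash
python3 -c "
from h import *
print(np.array(robot.calibration('wrist')['T_tool_cam']).round(2).tolist())"
python3 -m jog '[[0.5,-0.3,-0.5,0],[1,-0.57,-0.8,0],[1,-0.57,-0.8,0]]' 0
python3 -m jog '[[0.5,-0.3,0,0],[1,-0.57,0,0],[1,-0.57,0,0]]'
python3 -m jog '[[0.5,-0.3,0,0],[1,-0.57,0,0],[1,-0.57,0,0]]'
python3 -m jog '[[0.5,-0.3,0,0],[0.8,-0.8,0,0],[0.8,-0.8,0,0],[0.8,-0.8,0,0]]'
```

```text
[[0.0, 0.96, 0.28, 70.91], [1.0, -0.0, -0.0, 0.79], [-0.0, 0.28, -0.96, -141.58], [0.0, 0.0, 0.0, 1.0]]
clock: 0.48
tcp_pos: [258.0, -431.4, 313.3]
orientation: [3.094, 0.527, 0.002]
wrist_force: [-0.2, -0.6, -0.9]
opening: 85.4
grasp_force: 0.0
clock: 0.85
tcp_pos: [333.6, -344.2, 310.7]
orientation: [-3.096, -0.529, 0.0]
wrist_force: [-0.7, -0.2, 0.8]
opening: 85.2
grasp_force: 0.0
clock: 1.23
tcp_pos: [409.0, -258.1, 310.5]
orientation: [-3.096, -0.528, 0.001]
wrist_force: [-0.9, -0.5, -0.2]
opening: 85.5
grasp_force: 0.0
clock: 1.72
tcp_pos: [456.7, -158.9, 311.0]
orientation: [3.098, 0.522, -0.001]
wrist_force: [-0.3, 0.2, 0.1]
opening: 85.0
grasp_force: 0.0
```

```bash
python3 -m jog '[[0.5,-0.1,0,0],[0.9,-0.12,0,0],[0.9,-0.12,0,0],[0.9,-0.12,0,0]]'
python3 - <<'E'
from h import *
im,d,K,D,P=grab("wrist"); save(im,"w1"); np.savez("w1.npz",im=im,d=d,K=K,D=D,P=P); print(tool().round(2))
C=cloud(d,K,D,P); 
for z in (125,116,96,76,46,16): print(z,(abs(C[:,:,2]-z)<3).sum())
E
```

```text
clock: 2.22
tcp_pos: [537.6, -118.2, 310.9]
orientation: [-3.098, -0.521, 0.001]
wrist_force: [0.5, -0.7, -0.1]
opening: 85.2
grasp_force: 0.0
[[ 9.5000e-01  3.3000e-01 -0.0000e+00  5.3750e+02]
 [ 3.3000e-01 -9.5000e-01 -0.0000e+00 -1.1812e+02]
 [-0.0000e+00  0.0000e+00 -1.0000e+00  3.1123e+02]
 [ 0.0000e+00  0.0000e+00  0.0000e+00  1.0000e+00]]
125 467
116 874
96 397
76 3232
46 1933
16 4332
```

View pics/w1.png

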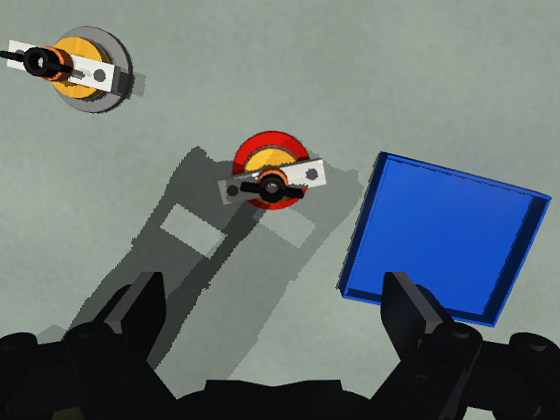

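The wrist view shows the red clamp's stack at about (272,185). Its wings run from (245,187) to (303,193), the bar runs from (220,190) to (325,170), the tray is on the right, and the grey clamp is at upper left.

```bash
cat >> h.py <<'E'
def stack(im,d,K,D,P,T,guess,rad=75):
    C=cloud(d,K,D,P); near=(np.linalg.norm(C[:,:,:2]-guess,axis=2)<rad)&(d>0)
    v=im.max(2)
    out={}
    for n,lo,hi in(("wing",121,130),("hub",112,119),("bar",72,80)):
        m=near&(C[:,:,2]>lo)&(C[:,:,2]<hi)
        if n!="bar": m&=v<90
        p=C[m]
        if len(p)<10: continue
        (c,(a,b),ang)=cv2.minAreaRect(p[:,:2].astype(np.float32))
        if b>a: ang+=90
        print(n,len(p),"mean",p.mean(0).round(1),"rect c",np.round(c,1),round(a,1),round(b,1),"long axis deg",round(ang%180,1))
        out[n]=(np.array(c),ang%180)
    return out
E
python3 - <<'E'
from h import *
f=np.load("w1.npz"); g=[f[k] for k in("im","d","K","D","P")]
im,d,K,D,P=g
stack(*g,tool(),np.array([522,-122]))
C=cloud(d,K,D,P); hsv=cv2.cvtColor(im,cv2.COLOR_RGB2HSV)
m=cv2.inRange(hsv,(100,100,20),(130,255,255)).astype(bool)&(d>0)
p=C[m&(abs(C[:,:,2]-30)<3)]; print("tray rim",len(p),cv2.minAreaRect(p[:,:2].astype(np.float32)))
p=C[m&(abs(C[:,:,2]-5)<3)]; print("floor",len(p),p.mean(0),cv2.minAreaRect(p[:,:2].astype(np.float32)))
r=((hsv[:,:,0]<6)|(hsv[:,:,0]>172))&(hsv[:,:,1]>150)&(abs(C[:,:,2]-16)<4)
p=C[r][:,:2]; print("foot",len(p),cv2.minEnclosingCircle(p.astype(np.float32)))
r=(abs(C[:,:,2]-46)<4)&(np.linalg.norm(C[:,:,:2]-[522,-122],axis=2)<60);p=C[r][:,:2];print("mould",len(p),cv2.minEnclosingCircle(p.astype(np.float32)))
E
```

```text
wing 248 mean [ 531.6 -119.6  123.3] rect c [ 531.3 -119.7] 6.1 58.9 long axis deg 101.9
hub 450 mean [ 532.  -119.6  114.6] rect c [ 531.8 -118.8] 53.4 24.8 long axis deg 80.2
bar 1729 mean [ 532.3 -121.9   74.9] rect c [ 531.6 -119.2] 29.8 110.3 long axis deg 120.7
tray rim 2050 ((513.4862670898438, -357.28106689453125), (189.8957061767578, 221.24928283691406), 5.8582634925842285)
floor 18080 [ 520.70549979 -358.64786271    4.08908198] ((513.793212890625, -355.7320251464844), (188.5062713623047, 218.3601837158203), 6.014527797698975)
foot 1489 ((530.193359375, -120.06482696533203), 47.384422302246094)
mould 807 ((530.2830200195312, -119.75074005126953), 31.916004180908203)
```

```bash
python3 -m jog '[[-0.06,0,0,0.1],[-0.06,0,0.3,0.2],[-0.06,0,0.6,0.3],[-0.06,0,1,0.4],[-0.06,0,1,0.5],[-0.06,0,1,0.6],[-0.06,0,1,0.6]]' 110; python3 -c "
from h import *
print(robot.read_state()['joint_positions'].round(2)); T=tool(); print(np.degrees(np.arctan2(T[1,0],T[0,0])))"
```

```text
clock: 3.15
tcp_pos: [532.0, -119.5, 211.7]
orientation: [2.997, -0.94, 0.001]
wrist_force: [-0.4, -0.1, 0.5]
opening: 48.9
grasp_force: 0.0
[-0.29  0.31  1.56 -0.    1.28  1.89]
-34.83318581269433
```

```bash
python3 -m jog '[[0,0,0,-0.1],[0,0,0,-0.2],[0,0,0,-0.3],[0,0,0,-0.4],[0,0,0,-0.5],[0,0,0,-0.6],[0,0,0,-0.7],[0,0,0,-0.8],[0,0,0,-0.9],[0,0,0,-1],[0,0,0,-1]]' >/dev/null
python3 -m jog '[[0,0,0,-0.1],[0,0,0.1,-0.2],[0,0,0.2,-0.3],[0,0,0.4,-0.4],[0,0,0.5,-0.52],[0,0,0.6,-0.52],[0,0,0.6,-0.52],[0,0,0.6,-0.52]]'
python3 - <<'E'
from h import *
T=tool(); print(np.degrees(np.arctan2(T[1,0],T[0,0])))
g=grab("wrist"); save(g[0],"w2"); np.savez("w2.npz",im=g[0],d=g[1])
stack(*g,T,np.array([531,-119]))
print("tool delta", T[:3,:3].T@(np.array([531.3,-119.7,99])-T[:3,3]))
E
```

```text
clock: 5.52
tcp_pos: [532.7, -118.7, 151.8]
orientation: [1.981, 2.438, 0.0]
wrist_force: [0.4, 0.7, -0.1]
opening: 48.5
grasp_force: 0.0
101.81578651399629
wing 801 mean [ 530.1 -116.9  123.4] rect c [ 530.5 -119.8] 5.9 58.9 long axis deg 101.9
hub 1260 mean [ 530.6 -119.4  114.7] rect c [ 531.8 -112.2] 40.5 25.2 long axis deg 80.8
bar 4352 mean [ 525.1 -111.2   75. ] rect c [ 531.3 -119.7] 29.9 110.3 long axis deg 121.0
tool delta [-0.67756637 -1.5988243  52.74955626]
```

View pics/w2.png

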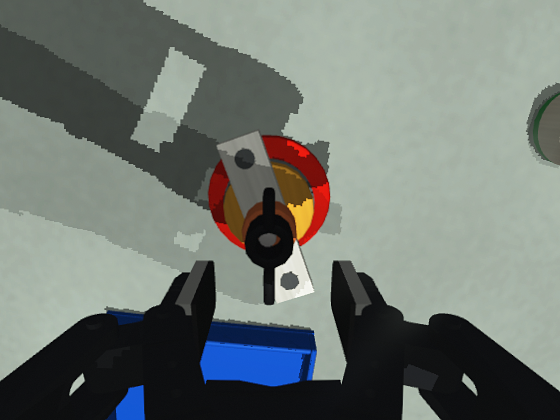

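The nut hub at (269,240) is centred between the fingers and the wings line up with the image's vertical. I'll descend and grip.

```bash
python3 -m jog '[[0,-0.015,0.2,0],[0,-0.015,0.4,0],[0,-0.015,0.5,0],[0,-0.015,0.53,0],[0,-0.015,0.53,0]]'
python3 -m jog '[[0,0,0,0],[0,0,0,0],[0,0,0,0],[0,0,0,0],[0,0,0,0],[0,0,0,0]]' 255
python3 -m jog '[[0,0,-0.1,0],[0,0,-0.2,0],[0,0,-0.4,0],[0,0,-0.7,0],[0,0,-1,0],[0,0,-1,0]]'
```

```text
clock: 6.2
tcp_pos: [531.3, -119.0, 98.8]
orientation: [1.977, 2.44, 0.0]
wrist_force: [-0.2, 0.7, 0.9]
opening: 48.4
grasp_force: 0.0
clock: 6.95
tcp_pos: [531.4, -119.0, 99.1]
orientation: [1.977, 2.44, 0.001]
wrist_force: [-2.1, -0.4, 5.9]
opening: 23.4
grasp_force: 58.9
clock: 7.7
tcp_pos: [531.9, -119.1, 201.1]
orientation: [1.975, 2.438, 0.003]
wrist_force: [-0.0, 0.4, -1.5]
opening: 23.2
grasp_force: 58.9
```

```bash
python3 -m jog '[[-0.3,-0.04,0,0],[-0.7,-0.09,0,0],[-0.89,-0.115,0,0],[-0.89,-0.115,0,0]]' >/dev/null
python3 -m jog '[[-0.3,-0.04,0,0],[-0.7,-0.09,0,0],[-0.89,-0.115,0.2,0],[-0.89,-0.115,0.5,0],[-0.89,-0.115,1,0],[-0.89,-0.115,1,0],[-0.89,-0.115,1,0]]'
python3 - <<'E'
from h import *
g=grab("wrist"); save(g[0],"w3")
C=cloud(*g[1:]); T=tool(); print("tool delta", T[:3,:3].T@(np.array([545.6,-297.9,9])-T[:3,3]))
near=(np.linalg.norm(C[:,:,:2]-T[:2,3],axis=2)<35)&(g[0].max(2)<90)&(g[1]>0)
p=C[near&(C[:,:,2]>T[2,3]+10)]; print(np.percentile(p[:,2],[5,50,90,99]))
E
```

```text
clock: 9.07
tcp_pos: [546.4, -297.6, 100.3]
orientation: [1.976, 2.44, 0.001]
wrist_force: [0.4, -0.4, 1.1]
opening: 23.3
grasp_force: 59.1
tool delta [ 0.33470822 -1.13344208 91.74137804]
[115.61205364 164.31555328 185.37007427 191.82295546]
```

View pics/w3.png

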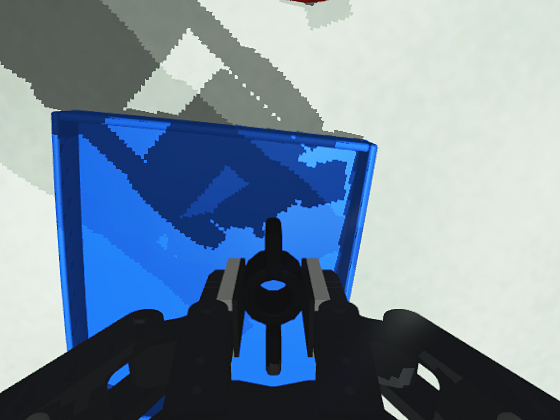

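The nut at (272,285) sits level and upright between the pads, above the tray floor.

```bash
python3 -m jog '[[0,-0.01,0.3,0],[0,-0.01,0.6,0],[0,-0.01,0.8,0],[0,-0.01,0.87,0],[0,-0.01,0.9,0],[0,-0.01,0.915,0],[0,-0.01,0.915,0],[0,-0.01,0.915,0]]'
```

```text
clock: 10.12
tcp_pos: [545.0, -298.3, 8.1]
orientation: [1.976, 2.44, 0.0]
wrist_force: [-2.5, 1.1, 5.6]
opening: 23.5
grasp_force: 59.7
```

```bash
python3 -m jog '[[0,0,0,0],[0,0,0,0],[0,0,0,0],[0,0,0,0]]' 120
python3 -m jog '[[0,0,-0.2,0],[0,0,-0.6,0],[0,0,-1,0],[0,0,-1,0]]'
python3 -m jog '[[0.3,0.04,-0.3,0],[0.7,0.09,-0.6,0],[0.89,0.115,-0.7,0],[0.89,0.115,-0.7,0]]' 
python3 - <<'E'
from h import *
g=grab("wrist"); save(g[0],"w4"); C=cloud(*g[1:]); 
m=(np.linalg.norm(C[:,:,:2]-[545.6,-298],axis=2)<40)&(g[0].max(2)<90)&(C[:,:,2]>10)
p=C[m]; print(len(p),p[:,:2].mean(0),np.percentile(p[:,2],[5,50,95,99]))
g=grab("top"); save(g[0][150:290,180:460],"t4")
T=tool(); print("tool delta", T[:3,:3].T@(np.array([531.3,-119.7,150])-T[:3,3]))
E
```

```text
clock: 10.62
tcp_pos: [544.5, -298.0, 6.7]
orientation: [-1.977, -2.441, -0.0]
wrist_force: [-0.1, -0.6, 0.0]
opening: 45.6
grasp_force: 0.0
clock: 11.12
tcp_pos: [546.0, -298.9, 111.7]
orientation: [1.973, 2.436, 0.001]
wrist_force: [-0.1, -1.1, -0.1]
opening: 44.7
grasp_force: 0.0
clock: 11.62
tcp_pos: [537.5, -207.9, 177.2]
orientation: [1.975, 2.442, 0.0]
wrist_force: [-0.2, -0.2, -1.0]
opening: 45.3
grasp_force: 0.0
891 [ 544.82652398 -296.69341795] [12.80689596 23.75712071 33.25573082 33.71884464]
tool delta [88.56966404 12.92023475 25.89946223]
```

View pics/w4.png

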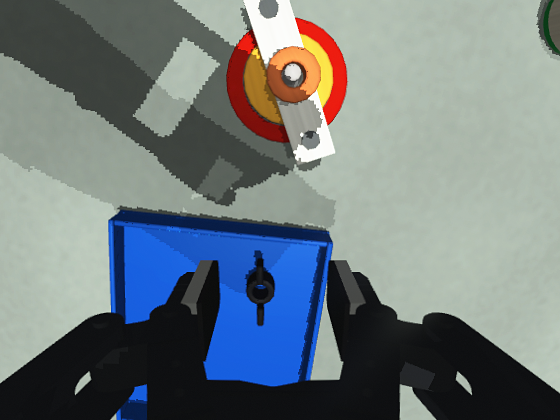

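The nut stands upright on the tray floor at (261,290). The spacer is exposed at (293,72), with the bar still under it.

```bash
python3 -m jog '[[0.3,0.04,0,-0.1],[0.7,0.09,0,-0.21],[0.89,0.13,0.1,-0.21],[0.89,0.13,0.26,-0.21],[0.89,0.13,0.26,-0.21],[0.89,0.13,0.26,-0.21]]'
python3 - <<'E'
from h import *
T=tool(); g=grab("wrist")
stack(*g,T,np.array([531,-119])); C=cloud(*g[1:])
m=(np.linalg.norm(C[:,:,:2]-[531,-119],axis=2)<25)&(abs(C[:,:,2]-95.5)<3); print("spacer",cv2.minEnclosingCircle(C[m][:,:2].astype(np.float32)),m.sum())
print(np.degrees(np.arctan2(T[1,0],T[0,0])),"tool delta", T[:3,:3].T@(np.array([531.3,-119.7,72])-T[:3,3]))
E
```

```text
clock: 12.48
tcp_pos: [531.6, -119.8, 150.6]
orientation: [-1.552, -2.731, 0.0]
wrist_force: [-0.6, -0.1, 0.3]
opening: 45.3
grasp_force: 0.0
bar 5054 mean [ 525.8 -114.1   75.1] rect c [ 530.6 -120.1] 28.2 110.2 long axis deg 120.9
spacer ((530.5293579101562, -120.46206665039062), 15.977517127990723) 1863
120.76499786452031 tool delta [ 0.24019101 -0.22140942 78.60135619]
```

```bash
python3 -m jog '[[0,0,0.3,0],[0,0,0.6,0],[0,0,0.72,0],[0,0,0.785,0],[0,0,0.785,0]]'
python3 -m jog '[[0,0,0,0],[0,0,0,0],[0,0,0,0],[0,0,0,0],[0,0,0,0],[0,0,0,0]]' 255
python3 -m jog '[[0,0,-0.1,0],[0,0,-0.2,0],[0,0,-0.4,0],[0,0,-0.7,0],[0,0,-1,0],[0,0,-1,0]]'
python3 -m jog '[[-0.25,-0.3,0,0],[-0.5,-0.6,0,0],[-0.635,-0.76,0,0],[-0.635,-0.76,0,0]]' >/dev/null
python3 -m jog '[[-0.25,-0.3,0,0],[-0.5,-0.6,0,0],[-0.635,-0.76,0.2,0],[-0.635,-0.76,0.6,0],[-0.635,-0.76,1,0],[-0.635,-0.76,1,0],[-0.635,-0.76,1,0]]'
python3 - <<'E'
from h import *
T=tool(); g=grab("wrist"); save(g[0],"w5")
print("tool delta", T[:3,:3].T@(np.array([466,-306.1,1])-T[:3,3]))
E
```

```text
clock: 13.15
tcp_pos: [531.8, -119.0, 72.8]
orientation: [1.55, 2.732, 0.0]
wrist_force: [0.8, 0.5, -0.1]
opening: 45.2
grasp_force: 0.0
clock: 13.9
tcp_pos: [531.7, -119.1, 73.6]
orientation: [1.549, 2.732, -0.0]
wrist_force: [-5.2, -1.3, 7.3]
opening: 30.3
grasp_force: 58.8
clock: 14.65
tcp_pos: [532.6, -119.1, 175.3]
orientation: [1.547, 2.728, 0.002]
wrist_force: [-0.6, 0.7, 0.3]
opening: 29.8
grasp_force: 59.5
clock: 16.02
tcp_pos: [467.2, -305.8, 73.8]
orientation: [1.548, 2.732, -0.0]
wrist_force: [-0.3, 0.6, -0.3]
opening: 30.1
grasp_force: 59.6
tool delta [ 0.42617481 -1.22237197 72.81398234]
```

View pics/w5.png

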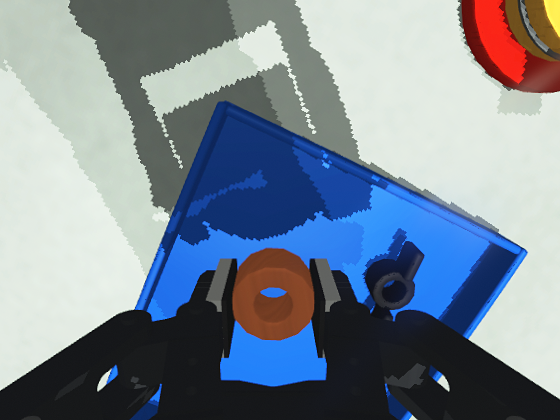

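The spacer is held level at (273,292). The nut is at (390,290), clear of the right finger.

```bash
python3 -m jog '[[0,-0.01,0.3,0],[0,-0.01,0.5,0],[0,-0.01,0.6,0],[0,-0.01,0.66,0],[0,-0.01,0.68,0],[0,-0.01,0.69,0],[0,-0.01,0.69,0]]'
```

```text
clock: 16.95
tcp_pos: [465.8, -306.5, 4.7]
orientation: [1.549, 2.732, -0.0]
wrist_force: [-4.2, 2.6, 10.2]
opening: 30.0
grasp_force: 65.2
```

```bash
python3 -m jog '[[0,0,0,0],[0,0,0,0],[0,0,0,0],[0,0,0,0]]' 120
python3 -m jog '[[0,0,-0.2,0],[0,0,-0.6,0],[0,0,-1,0],[0,0,-1,0]]'
python3 -m jog '[[0.25,0.3,-0.3,0],[0.5,0.6,-0.8,0],[0.635,0.76,-0.8,0],[0.635,0.76,-0.8,0]]' 
python3 - <<'E'
from h import *
T=tool();g=grab("wrist"); save(g[0],"w6"); C=cloud(*g[1:]); h=cv2.cvtColor(g[0],cv2.COLOR_RGB2HSV)
m=(np.linalg.norm(C[:,:,:2]-[466,-306],axis=2)<30)&(h[:,:,0]<20)&(C[:,:,2]>21)
p=C[m]; print(len(p),np.percentile(p[:,2],[5,50,95,99]),cv2.minEnclosingCircle(p[:,:2].astype(np.float32)))
stack(*g,T,np.array([531,-119]))
print(np.degrees(np.arctan2(T[1,0],T[0,0])),"tool delta", T[:3,:3].T@(np.array([531.3,-119.7,150])-T[:3,3]))
E
```

```text
clock: 17.45
tcp_pos: [465.4, -306.3, 3.3]
orientation: [-1.55, -2.733, -0.0]
wrist_force: [0.1, -1.0, 0.0]
opening: 45.3
grasp_force: 0.0
clock: 17.95
tcp_pos: [466.5, -307.2, 106.3]
orientation: [1.547, 2.728, -0.001]
wrist_force: [-0.4, -0.5, -0.1]
opening: 45.1
grasp_force: 0.0
clock: 18.45
tcp_pos: [498.2, -211.7, 182.7]
orientation: [-1.547, -2.734, -0.0]
wrist_force: [-0.3, -0.1, -0.9]
opening: 45.2
grasp_force: 0.0
566 [21.92028781 23.74661527 24.96738521 25.41466064] ((466.177490234375, -306.8152770996094), 15.947056770324707)
bar 6285 mean [ 527.6 -118.    75. ] rect c [ 529.9 -120.2] 27.4 110.7 long axis deg 120.7
120.99434621092107 tool delta [61.82730429 75.74486974 32.71009269]
```

View pics/w6.png

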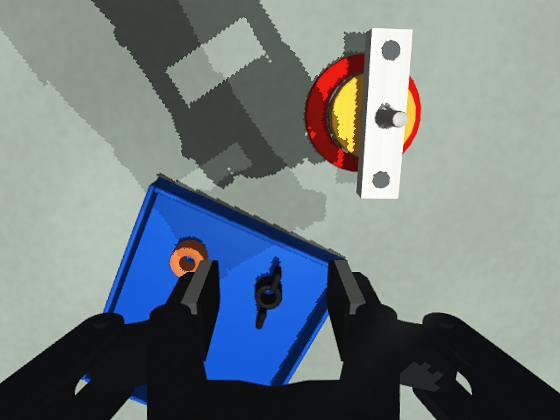

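The spacer lies flat at (188,262), the nut is at (268,292), and the bar alone is on the stud at (385,115), parallel to the fingers.

```bash
python3 -m jog '[[0.25,0.3,0,0],[0.5,0.6,0,0],[0.615,0.755,0.15,0],[0.615,0.755,0.32,0],[0.615,0.755,0.32,0],[0.615,0.755,0.32,0]]'
python3 -m jog '[[0,0,0.3,0],[0,0,0.6,0],[0,0,0.85,0],[0,0,0.97,0],[0,0,0.97,0],[0,0,0.97,0]]'
python3 -m jog '[[0,0,0,0],[0,0,0,0],[0,0,0,0],[0,0,0,0],[0,0,0,0],[0,0,0,0]]' 255
python3 -m jog '[[0,0,-0.05,0],[0,0,-0.1,0],[0,0,-0.25,0],[0,0,-0.5,0],[0,0,-0.8,0],[0,0,-1,0],[0,0,-1,0]]'
```

```text
clock: 19.25
tcp_pos: [531.1, -122.3, 151.2]
orientation: [-1.551, -2.732, 0.0]
wrist_force: [-0.4, 1.0, 0.4]
opening: 45.2
grasp_force: 0.0
clock: 20.0
tcp_pos: [531.9, -121.6, 55.4]
orientation: [1.549, 2.731, 0.001]
wrist_force: [-0.6, -0.1, 0.8]
opening: 44.6
grasp_force: 0.0
clock: 20.75
tcp_pos: [531.8, -121.5, 55.4]
orientation: [1.549, 2.731, 0.001]
wrist_force: [-1.8, 0.7, 6.7]
opening: 24.9
grasp_force: 59.3
clock: 21.62
tcp_pos: [531.9, -121.5, 156.3]
orientation: [1.548, 2.73, 0.001]
wrist_force: [0.1, -0.3, -2.0]
opening: 24.9
grasp_force: 59.0
```

The bar is gripped too low for a soft set-down: the fingertips reach 4–5 mm below its underside. I'll put it back on the neck and regrip about 6 mm higher.

```bash
python3 -m jog '[[0,0,0.25,0],[0,0,0.5,0],[0,0,0.75,0],[0,0,0.9,0],[0,0,0.97,0],[0,0,1,0],[0,0,1,0],[0,0,1,0]]'
python3 -m jog '[[0,0,0,0],[0,0,0,0],[0,0,0,0],[0,0,-0.06,0],[0,0,-0.06,0],[0,0,-0.06,0]]' 130
python3 -m jog '[[0,0,0,0],[0,0,0,0],[0,0,0,0],[0,0,0,0],[0,0,0,0],[0,0,0,0]]' 255
python3 -m jog '[[0,0,-0.05,0],[0,0,-0.1,0],[0,0,-0.25,0],[0,0,-0.5,0],[0,0,-0.8,0],[0,0,-1,0],[0,0,-1,0]]'
```

```text
clock: 22.62
tcp_pos: [531.6, -121.4, 55.4]
orientation: [1.549, 2.732, 0.0]
wrist_force: [-3.6, 1.6, 6.6]
opening: 25.1
grasp_force: 59.9
clock: 23.38
tcp_pos: [531.3, -121.3, 60.3]
orientation: [1.55, 2.733, 0.0]
wrist_force: [0.5, 1.0, -0.1]
opening: 42.0
grasp_force: 0.0
clock: 24.12
tcp_pos: [531.5, -121.4, 60.5]
orientation: [1.55, 2.732, 0.0]
wrist_force: [0.9, -0.8, 5.2]
opening: 24.8
grasp_force: 59.5
clock: 25.0
tcp_pos: [531.9, -121.5, 162.3]
orientation: [1.548, 2.73, 0.001]
wrist_force: [-0.6, 0.3, -2.1]
opening: 24.7
grasp_force: 59.0
```

```bash
python3 -m jog '[[-0.25,-0.17,0,0],[-0.55,-0.37,0,0],[-0.79,-0.525,0,0],[-0.79,-0.525,0,0]]' >/dev/null
python3 -m jog '[[-0.25,-0.17,0,0],[-0.55,-0.37,0,0],[-0.79,-0.525,0,0],[-0.79,-0.525,0,0]]' >/dev/null
python3 -m jog '[[-0.25,-0.17,0,0],[-0.55,-0.37,0,0],[-0.79,-0.525,0,0],[-0.79,-0.525,0,0]]' >/dev/null
python3 -m jog '[[0,0,0,0.1],[0,0,0,0.2],[0,0,0,0.3],[0,0,0,0.4],[0,0,0,0.5],[0,0,0,0.6],[0,0,0,0.64],[0,0,0,0.64]]' >/dev/null
python3 -m jog '[[0,0,0,0.1],[0,0,0,0.2],[0,0,0,0.3],[0,0,0,0.4],[0,0,0,0.5],[0,0,0,0.6],[0,0,0.2,0.64],[0,0,0.5,0.64],[0,0,0.8,0.64],[0,0,0.8,0.64],[0,0,0.8,0.64]]'
python3 - <<'E'
from h import *
T=tool(); g=grab("wrist"); save(g[0],"w7")
print(np.degrees(np.arctan2(T[1,0],T[0,0])),"tool delta", T[:3,:3].T@(np.array([518.6,-406.2,6])-T[:3,3]))
E
```

```text
clock: 28.88
tcp_pos: [518.4, -405.4, 81.7]
orientation: [3.137, 0.157, 0.002]
wrist_force: [-0.2, 0.2, -0.3]
opening: 24.5
grasp_force: 59.2
5.748342157492556 tool delta [5.29292850e-02 6.95172759e-01 7.56974691e+01]
```

View pics/w7.png

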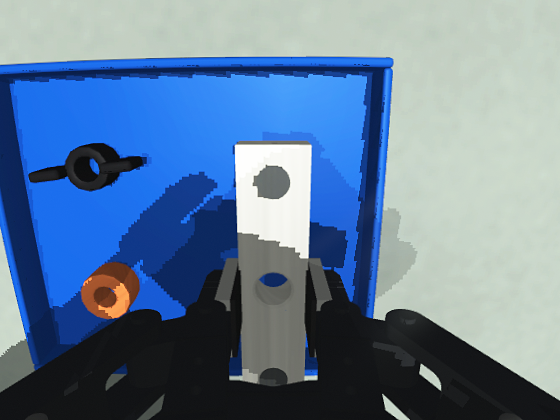

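The bar at (273,260) is held level and parallel to the tray walls. The nut at (90,167) and the spacer at (108,292) are well clear of it.

```bash
python3 -m jog '[[0,0,0.3,0],[0,0,0.5,0],[0,0,0.65,0],[0,0,0.72,0],[0,0,0.745,0],[0,0,0.76,0],[0,0,0.76,0],[0,0,0.76,0]]'
```

```text
clock: 29.92
tcp_pos: [518.0, -405.8, 5.5]
orientation: [3.137, 0.156, 0.001]
wrist_force: [-2.8, 2.2, 6.8]
opening: 24.7
grasp_force: 60.1
```

```bash
python3 -m jog '[[0,0,0,0],[0,0,0,0],[0,0,0,0],[0,0,0,0]]' 130
python3 -m jog '[[0,0,-0.2,0],[0,0,-0.6,0],[0,0,-1,0],[0,0,-1,0]]'
python3 -m jog '[[0,0,-0.3,0],[0,0,-0.7,0],[0,0,-1,0],[0,0,-1,0],[0,0,-1,0]]'
python3 - <<'E'
from h import *
g=grab("wrist"); save(g[0],"w8"); C=cloud(*g[1:])
for n,c,r in(("bar",(518,-406),12),("bar+",(550,-403),10),("bar-",(480,-410),10),("nut",(545.6,-298),32),("spacer",(466,-306),17)):
    p=C[(np.linalg.norm(C[:,:,:2]-c,axis=2)<r)&(g[1]>0)&(C[:,:,2]<60)]; print(n,len(p),np.percentile(p[:,2],[50,95,99]).round(1) if len(p) else "")
E
```

```text
clock: 30.42
tcp_pos: [517.8, -405.6, 4.3]
orientation: [3.138, 0.156, 0.0]
wrist_force: [1.6, 0.4, -0.1]
opening: 42.0
grasp_force: 0.0
clock: 30.92
tcp_pos: [519.1, -406.6, 109.5]
orientation: [3.133, 0.155, 0.008]
wrist_force: [0.4, 0.5, -1.0]
opening: 42.2
grasp_force: 0.0
clock: 31.55
tcp_pos: [517.5, -405.3, 203.4]
orientation: [-3.137, -0.156, 0.002]
wrist_force: [-0.5, -0.6, -0.3]
opening: 41.7
grasp_force: 0.0
bar 549 [19.3 20.9 21.3]
bar+ 410 [20.1 21.3 21.6]
bar- 345 [20.1 21.3 21.7]
nut 3837 [ 4.3 32.1 33.4]
spacer 972 [23.1 24.8 25.2]
```

View pics/w8.png

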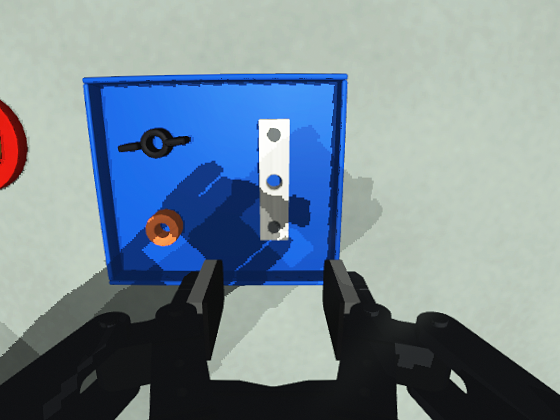

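The nut (157,143), spacer (164,228) and bar (274,180) lie flat and apart on the tray floor, and their measured heights match. I'll hand the job in.

```bash
python3 -c "
from rig import robot
print(robot.finish_job())"
```

```text
the job is handed in; nothing more can be done
None
```

The red clamp's nut, spacer and bar were taken off in that order and lie flat, apart and same side up in the blue tray; the grey clamp was not touched, and the job was handed in at about 32 s (I set the bar back on the neck once to regrip it higher before lifting it off).

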